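# Hang the wide parts rack on both hooks of its stand

## Robot

A 7-joint arm with a two-finger parallel gripper is mounted at the origin on the work surface. World frame = base frame: x ahead of the robot, y to its left, z up, the work surface at z = 0. Lengths are in m, angles in rad, forces in N, time in s.
With the tool pointing down it reaches from about 0.4 to 0.85 m from the base axis. Payload 10.4 kg.
Tool frame: the origin (TCP) lies on the front face of the gripper's body, between the roots of the fingers; the fingertips stand 70 mm ahead of it and the grasp point (between the pads) lies 51 mm ahead of it; z points along the fingers, y is the line along which they close (so a half turn about z gives the same grasp; the last joint's range is limited). The gripper opens to 87 mm and grips with 3 to 60 N. Pads are 19 mm wide; open, the fingers measure 117 mm over their backs; the gripper's body (75 mm by 190 mm) begins 51 mm behind the grasp point.
Start: joints at [-1.155, 0.332, -0.065, 1.46, 0.022, 1.35, -0.088], TCP at [0.266, 0.566, 0.292] pointing down, gripper open.
Joint ranges: [-2.6, 2.6], [-0.5, 2.12], [-1.47, 1.34], [0.16, 2.42], [-1.27, 4.41], [0.06, 2.06], [-2.6, 2.6]. Speed limits (rad/s): [2.22, 2.22, 2.79, 2.79, 3.14, 3.14, 3.14].

## Interface

Orientations are given as a 3x3 rotation matrix whose columns are the frame's x, y, z axes.
In Python, from cell import bot, imaging gives the robot as it stands. The module is installed in compiled form; this text tells all that it offers.
- The arm moves only by the tool send_rows, never from a script. Its argument "targets" is text: rows parted by semicolons, each of 5 numbers parted by spaces: the opening, from 0 (shut) to 1 (fully open), then the shift along the world's x, y, z in mm, then the turn about the world's z in rad. In form: gripper dx dy dz roll; .... A call has exactly 5 rows; each row shifts and turns the commanded pose from where the row before left it; what a row does not reach is not made up. A row lasts 1/8 s, in which the tool goes at most 62.5 mm and 10.7 degrees, less where a joint would pass 70% of its speed; a pose out of reach is approached as far as the arm can. A call is refused whole if a number of a shift passes 62.5 or a number of a turn 0.188, either way. A call with a gripper value outside its range is refused whole. The fingers move at their own pace and stop on an object; "grip_force" is the grip in N (left out, the last holds). Time passes only in rows, so rows that do not move let the fingers close, or fill a call up. It gives the time, the measured TCP pose, the force, the opening and the grip force at its end, in the units of the state.
- bot.state(): the state, without advancing time (a new reading comes with each control period).
- imaging.snapshot(name): name is "scene" or "top"; returns a dict with "pixels" (480x640x3 uint8, red, green, blue), "range_z" (480x640 float32, m along the optical axis (not along the pixel's ray), 0 where there is no reading), "fx", "fy", "cx", "cy" (pixels), "dist_coeffs" ([k1, k2, p1, p2, k3] as OpenCV has them; the pictures are not rectified), "cam_to_world" (4x4, takes a point from camera to world coordinates). Camera axes: x right, y up, looking along -z (the intrinsics and any distortion apply to the point x, -y, -z); pixel columns grow to the right and rows downward; lengths in m; the calibration is good to about 2 mm. A picture is of the moment at which its call begins.
- bot.finish_job(): hands the job in; it is judged then, once.
The state is a dict: "time_s": time; "qpos": joint angles; "joint_velocities": joint speeds; "joint_torque": joint torques, N m; "ee_pos": TCP position; "tcp_rot": TCP orientation; "contact_force": force on the tool from outside, world axes, zero at the start; "moment": the same for the moment, N m; "opening": finger opening in m; "grasp_force": force on a finger pad.
Only numpy, scipy, OpenCV 4.12 (cv2) and the standard library are available. Lean on these libraries where they do the work, as an engineer would, in place of code of your own. Each camera call takes 0.05 s, during which the arm holds its last target. There are 200 camera calls.

## Task

Pick the wide steel parts rack up off the bench and hang it by its top rod in the two hooks of the stand, centred between the posts. Bring it down gently and do not lean on the hooks, which are only clamped: feel that the rod is fully home in both hooks and that both carry load while you still hold the rack, and only then let go. Leave it hanging still and leave everything else on the bench where it is.

Things in the scene. Friction and masses are not known exactly. Their poses are not given: they have to be found in the camera images.
- rack: wide steel parts rack, loose, 0.45 to 0.8 kg: open trough 60 (x) x 204 (y) x 35 mm high; at each end (y = +-100 mm) an upright strap 24 x 4 x 96 mm; the straps carry a round rod along the rack's y, 10 mm thick, 340 mm long, its axis 90 mm above the origin. Balanced about its middle. Origin: centre of the trough's underside, z up. Starts standing on the bench between robot and stand; both ends are alike.
- grip (a point): centre of the black grip block in the middle of the rack's rod: smooth plastic, 16 mm thick (rack x), 44 mm long (y), 36 mm high, flat-sided; pinched across x, the rack can pivot a little between the fingers, so that with only one hook touching, about half its weight still hangs on the gripper. This point is 102 mm above the rack's origin (12 mm above the rod's axis). Axes as the rack's
- rod_a (a point): point on the rod's axis, 130 mm along the rack's +y from its middle: one of the two places that lie in a hook (either end may go in either hook)
- rod_b (a point): the same at 130 mm along the rack's -y
- stand: fixed stand: steel base 100 x 360 x 8 mm, two aluminium posts, a low cross rail joining them (top 60 mm high). Origin: on the bench, midway between the hooks and straight below the line of their cradles. That line is the stand's y; +x points away from the robot. The posts stand on the robot's side of the hooks. Hook cradles at x = 0, y = +-130 mm
- post_l: aluminium post 20 x 20 mm, 178 mm high, with its clamped hook, at the stand's +y end. Origin on the bench straight below the hook's cradle, axes as the stand's; the post itself is 36 mm further along -x (robot side), the hook reaching from it to +x. Its hook may be loaded with up to 10 N
- post_r: the same post and hook at the stand's -y end; its hook too may be loaded with up to 10 N
- seat_l (a point): NOMINAL place of the rod's axis in the hook of post_l, 160 mm above the bench. The hook was clamped by hand: its true height is up to 10 mm above or below this, each hook by its own amount, and no reading tells it; feel for it. Hook: 10 mm thick steel (y), rigid; slot 13 mm wide (x), 9 mm deep, above it flanks sloping 54 degrees that widen to 36 mm at the mouth, 20 mm above the seated rod's axis
- seat_r (a point): the same for post_r
- spool: small grey spool 48 mm across, 36 mm high, standing on the stand's base between the posts, below where the rack's trough will hang; origin at its underside. Leave alone
- multimeter: teal hand multimeter 180 x 88 x 39 mm lying on the bench to the robot's right; origin at its underside. Leave alone
- bottle: dark drink bottle, 64 mm across, 190 mm tall, to the left; origin at its underside. Leave alone
- bin: empty blue parts bin 160 x 100 x 65 mm, to the left; origin at its underside. Leave alone
- screwdriver: screwdriver lying on the bench to the left, between the stand and the bottle. Leave alone
- wrench: spanner lying on the bench to the right, beside the multimeter. Leave alone
- board: green circuit board 100 x 70 mm, 19 mm high with its parts, to the right of the stand. Leave alone
- tape: roll of tape lying flat, 90 mm across, 22 mm high, to the left beyond the bottle. Leave alone

How it is judged:
By the outcome, as a careful person would: the job done as asked, in the order asked, and still so for the second after the job is handed in, with the robot touching nothing.
It also fails if it takes over 62 s, if anything falls off the work surface, if the arm or the gripper's body presses on something with over 40 N, if the wrist force passes 120 N, or if a joint passes its speed limit or range.

## Working session

There is one attempt and no reset: what is moved stays moved. The work goes in short steps, Python scripts to look and compute and a tool call to move; the robot and the scene stay as the last step left them, time stands still between calls to the robot, and variables do not carry over. Pictures are saved under pics/ and viewed, at most 10 in all, crops included, and the job is handed in when it is done.

Besides the shell and the picture viewer there is one more tool, called after "Call:" in YAML: its name, and indented under it one key for each argument. send_rows: Moves the arm, as the interface text tells. Its arguments: {"type":"object","properties":{"targets":{"type":"string"},"grip_force":{"type":"number"}},"required":["targets"]}

```bash
mkdir -p pics
cat > h.py <<'E'
import numpy as np, cv2
from cell import bot, imaging
def snap(n, f=None):
    s=imaging.snapshot(n)
    if f: cv2.imwrite('pics/'+f, s['pixels'][:,:,::-1])
    return s
def cloud(s):
    K=np.array([[s['fx'],0,s['cx']],[0,s['fy'],s['cy']],[0,0,1]])
    v,u=np.mgrid[:480,:640]
    p=cv2.undistortPoints(np.stack([u,v],-1).reshape(-1,1,2).astype(np.float64),K,np.array(s['dist_coeffs'])).reshape(480,640,2)
    z=s['range_z']; T=np.array(s['cam_to_world'])
    P=np.stack([p[...,0]*z,-p[...,1]*z,-z],-1)@T[:3,:3].T+T[:3,3]
    P[z==0]=np.nan
    return P
def st():
    s=bot.state()
    for k in ['time_s','ee_pos','tcp_rot','contact_force','moment','opening','grasp_force']: print(k,np.round(s[k],4).tolist())
E
python3 - <<'E'
from h import *
st()
for n in ['scene','top']:
    s=snap(n,n+'0.png'); print(n,np.round(s['cam_to_world'],3).tolist(),s['dist_coeffs'],s['fx']); np.save(n+'0.npy',cloud(s))
E
```

```text
time_s 0.0
ee_pos [0.2654, 0.5655, 0.2915]
tcp_rot [[-0.9053, 0.4248, -0.0005], [0.4248, 0.9053, -0.0013], [-0.0001, -0.0014, -1.0]]
contact_force [0.4843, 0.0642, -0.5411]
moment [0.0244, -0.0003, 0.0133]
opening 0.0872
grasp_force 0.0
scene [[0.65, -0.443, 0.618, 1.422], [0.76, 0.377, -0.53, -0.743], [0.002, 0.814, 0.582, 0.935], [0.0, 0.0, 0.0, 1.0]] [0.01893101 0.         0.         0.         0.        ] 619.332932150862
top [[-0.028, 0.991, -0.134, 0.398], [-1.0, -0.027, 0.009, -0.003], [0.005, 0.134, 0.991, 1.226], [0.0, 0.0, 0.0, 1.0]] [-0.04707904  0.          0.          0.          0.        ] 467.04176542142307
```

View pics/top0.png

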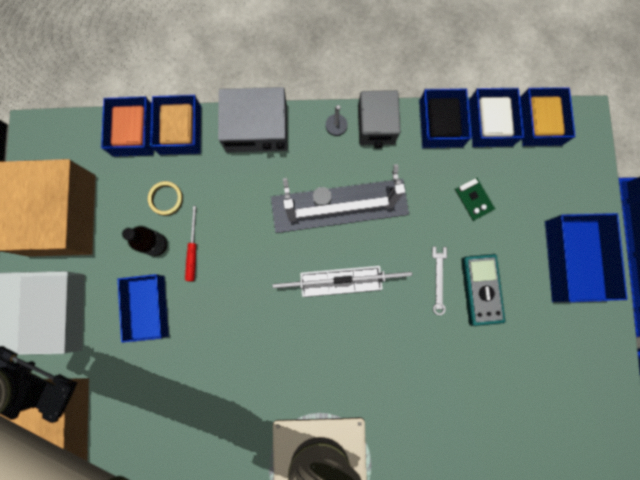

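View pics/scene0.png

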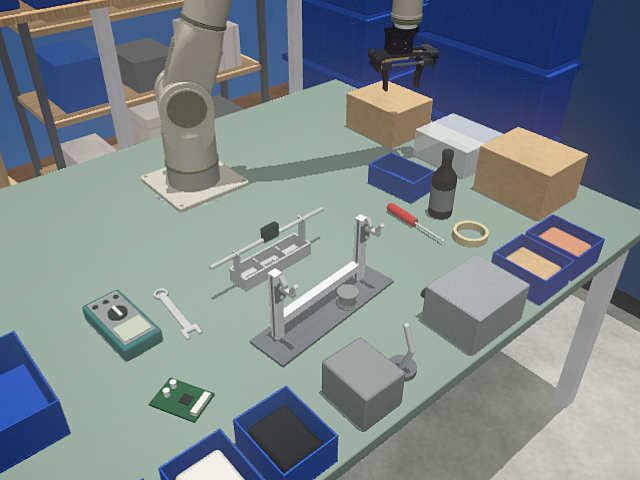

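The top view shows the rack's black grip at about (343,280), with the rod from (275,287) to (410,275). The stand's posts are near (289,203) and (399,187), and the spool is at (322,196). In the scene view the grip is at (270,231) and the posts at (276,303) and (360,248).

```bash
python3 - <<'E'
from h import *
def line(P,lab):
    xy=P[:,:2]; c=xy.mean(0); r=cv2.fitLine(xy.astype(np.float32),cv2.DIST_HUBER,0,.01,.01).ravel()
    d=r[:2]*np.sign(r[1]); t=(xy-r[2:])@d
    print(lab,len(P),'mean',P.mean(0).round(4),'yaw(of y axis)',round(float(np.arctan2(-d[0],d[1])),4),'mid',(r[2:]+d*(t.min()+t.max())/2).round(4),'len',np.ptp(t).round(4))
for n in ['top','scene']:
    P=np.load(n+'0.npy'); x,y,z=P[...,0],P[...,1],P[...,2]
    img=cv2.imread(f'pics/{n}0.png').astype(int)
    near=(x>.3)&(x<.75)&(abs(y)<.25)
    m=near&(x<.50)&(z>.075)&(z<.135)
    line(P[m],n+' rod+grip')
    g=near&(x<.5)&(z>.112)&(z<.14); 
    if g.sum(): print(' grip top',g.sum(),P[g].mean(0).round(4),P[g].min(0).round(4),P[g].max(0).round(4))
    b=near&(x>.4)&(z>.003)&(z<.014)
    b=cv2.erode(b.astype(np.uint8),np.ones((3,3)))>0
    r=cv2.minAreaRect(P[b][:,:2].astype(np.float32)*1000); print(' base',b.sum(),r)
    for s in (1,-1):
        p=near&(x>.48)&(z>.11)&(s*y>0)&(z<.23)
        print(' post',s,p.sum(),np.median(P[p],0).round(4),P[p].min(0).round(4),P[p].max(0).round(4))
        p&=(z>.171)
        if p.sum():print('   top',p.sum(),np.median(P[p],0).round(4))
    if n=='top': 
        p=near&(x>.48)&(z>.045)&(z<.075); line(P[p],' rail')
E
python3 -c "
import cv2
i=cv2.imread('pics/top0.png')[160:310,255:425];a=cv2.resize(i,None,fx=4,fy=4,interpolation=2)[:600]
cv2.imwrite('pics/c1.png',a)
i=cv2.imread('pics/scene0.png')[200:350,210:410];cv2.imwrite('pics/c2.png',cv2.resize(i,None,fx=4,fy=4,interpolation=2))"
```

```text
top rod+grip 654 mean [ 0.4629 -0.0666  0.0973] yaw(of y axis) 0.0608 mid [ 0.4628 -0.0665] len 0.3377
 grip top 125 [ 0.463  -0.066   0.1182] [ 0.4552 -0.0883  0.1121] [ 0.4715 -0.045   0.1253]
 base 1431 ((665.9942626953125, -71.00297546386719), (95.27938079833984, 353.95086669921875), 6.620253562927246)
 post 1 244 [0.6437 0.0586 0.1747] [0.6247 0.045  0.1127] [0.6943 0.0709 0.1876]
   top 136 [0.6432 0.0591 0.1775]
 post -1 298 [ 0.6714 -0.1969  0.1643] [ 0.6532 -0.2129  0.1103] [ 0.7245 -0.1872  0.1813]
   top 114 [ 0.6694 -0.1998  0.1764]
 rail 909 mean [ 0.6506 -0.0706  0.0575] yaw(of y axis) 0.1114 mid [ 0.6485 -0.0718] len 0.2765
scene rod+grip 815 mean [ 0.4671 -0.0768  0.0967] yaw(of y axis) 0.0578 mid [ 0.4666 -0.0669] len 0.3417
 grip top 120 [ 0.4664 -0.0688  0.1178] [ 0.4559 -0.0895  0.1123] [ 0.4752 -0.0445  0.1247]
 base 3118 ((577.28076171875, -83.19218444824219), (281.9457702636719, 356.7154235839844), 6.598311901092529)
 post 1 533 [0.6497 0.0524 0.1596] [0.625  0.0421 0.1102] [0.6961 0.0728 0.1864]
   top 142 [0.6527 0.0558 0.1777]
 post -1 626 [ 0.6789 -0.2046  0.1556] [ 0.6541 -0.2158  0.11  ] [ 0.7242 -0.1886  0.1805]
   top 157 [ 0.6728 -0.2013  0.1761]
```

View pics/c1.png

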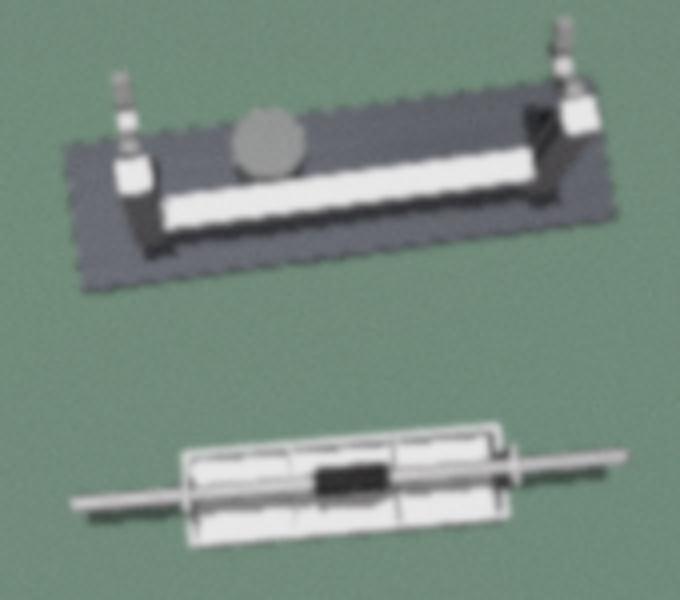

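View pics/c2.png

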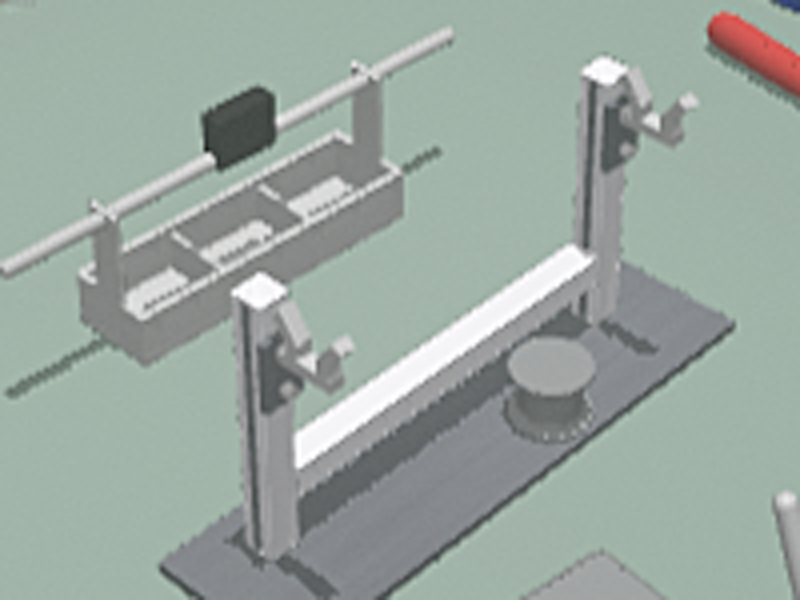

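Both hooks are visible behind the posts, with tips near (122,75) and (563,22) in the first crop. The rack stands clear, yawed about 0.06 rad, and the stand is yawed about 0.11 rad. I'll move above the rack now.

Call:
send_rows:
  targets: "1 13.3 -42.2 0 -0.0715; 1 13.3 -42.2 0 -0.0715; 1 13.3 -42.2 0 -0.0715; 1 13.3 -42.2 0 -0.0715; 1 13.3 -42.2 0 -0.0715"
  grip_force: 35

```text
time_s: 0.72
ee_pos: [0.3322, 0.3532, 0.292]
tcp_rot: [[-0.698, 0.716, -0.0], [0.716, 0.698, -0.0], [0.0, -0.0, -1.0]]
contact_force: [0.2, -0.1, 0.6]
opening: 0.087
grasp_force: 0.0
```

Call:
send_rows:
  targets: "1 13.3 -42.2 0 -0.0715; 1 13.3 -42.2 0 -0.0715; 1 13.3 -42.2 0 -0.0715; 1 13.3 -42.2 0 -0.0715; 1 13.3 -42.2 0 -0.0715"

```text
time_s: 1.35
ee_pos: [0.3986, 0.1423, 0.2921]
tcp_rot: [[-0.403, 0.915, -0.0], [0.915, 0.403, 0.0], [0.0, -0.0, -1.0]]
contact_force: [0.7, 0.4, 0.1]
opening: 0.0868
grasp_force: 0.0
```

Call:
send_rows:
  targets: "1 13.3 -42.2 0 -0.0715; 1 13.3 -42.2 0 -0.0715; 1 13.3 -42.2 0 -0.0715; 1 13.3 -42.2 0 -0.0715; 1 13.3 -42.2 0 -0.0715"

```text
time_s: 1.98
ee_pos: [0.4651, -0.0686, 0.2922]
tcp_rot: [[-0.057, 0.998, 0.0], [0.998, 0.057, 0.0], [0.0, 0.0, -1.0]]
contact_force: [1.0, 0.9, -0.1]
opening: 0.0868
grasp_force: 0.0
```

Run:
```python
from h import *
st()
th=.112; X=np.array([np.cos(th),np.sin(th)]);Y=np.array([-np.sin(th),np.cos(th)]); O=np.array([.692,-.0665])
for n in ['top','scene']:
    P=np.load(n+'0.npy'); P=P[np.isfinite(P).all(-1)]
    u=(P[:,:2]-O)@X; v=(P[:,:2]-O)@Y; z=P[:,2]
    for s in (1,-1):
        m=(abs(v-s*.13)<.018)&(z>.12)&(abs(u)<.06)
        print(n,s)
        for a in np.arange(-.05,.03,.005):
            k=m&(u>=a)&(u<a+.005)
            if k.sum()>1: print('  u %.3f n %d zmax %.4f zmed %.4f v %.4f [%.4f %.4f]'%(a,k.sum(),z[k].max(),np.median(z[k]),np.median(v[k]),v[k].min(),v[k].max()))
```

```text
time_s 1.975
ee_pos [0.4651, -0.0686, 0.2922]
tcp_rot [[-0.0573, 0.9984, 0.0], [0.9984, 0.0573, 0.0002], [0.0002, 0.0001, -1.0]]
contact_force [1.0207, 0.9274, -0.1134]
moment [-0.0657, -0.022, -0.0004]
opening 0.0868
grasp_force 0.0
top 1
  u -0.050 n 18 zmax 0.1793 zmed 0.1762 v 0.1285 [0.1187 0.1369]
  u -0.045 n 22 zmax 0.1796 zmed 0.1771 v 0.1290 [0.1185 0.1387]
  u -0.040 n 20 zmax 0.1801 zmed 0.1770 v 0.1273 [0.1184 0.1379]
  u -0.035 n 22 zmax 0.1787 zmed 0.1673 v 0.1255 [0.1157 0.1418]
  u -0.030 n 23 zmax 0.1876 zmed 0.1676 v 0.1289 [0.1162 0.1395]
  u -0.025 n 9 zmax 0.1859 zmed 0.1840 v 0.1284 [0.1236 0.1330]
  u -0.020 n 6 zmax 0.1808 zmed 0.1763 v 0.1269 [0.1237 0.1327]
  u -0.015 n 4 zmax 0.1723 zmed 0.1681 v 0.1292 [0.1237 0.1325]
  u -0.010 n 8 zmax 0.1625 zmed 0.1603 v 0.1290 [0.1254 0.1325]
  u -0.005 n 9 zmax 0.1635 zmed 0.1617 v 0.1273 [0.1243 0.1320]
  u -0.000 n 16 zmax 0.1761 zmed 0.1704 v 0.1295 [0.1239 0.1335]
  u 0.005 n 14 zmax 0.1854 zmed 0.1791 v 0.1275 [0.1238 0.1317]
  u 0.010 n 10 zmax 0.1872 zmed 0.1828 v 0.1283 [0.1238 0.1335]
  u 0.015 n 5 zmax 0.1
[... 2163 characters left out ...]
0.1378 [-0.1462 -0.1226]
  u -0.030 n 104 zmax 0.1759 zmed 0.1400 v -0.1378 [-0.1469 -0.1217]
  u -0.025 n 46 zmax 0.1784 zmed 0.1653 v -0.1349 [-0.1397 -0.1267]
  u -0.020 n 33 zmax 0.1781 zmed 0.1654 v -0.1344 [-0.1395 -0.1262]
  u -0.015 n 35 zmax 0.1697 zmed 0.1585 v -0.1342 [-0.1396 -0.1273]
  u -0.010 n 15 zmax 0.1566 zmed 0.1520 v -0.1353 [-0.1383 -0.1270]
  u -0.005 n 9 zmax 0.1584 zmed 0.1486 v -0.1354 [-0.1390 -0.1334]
  u -0.000 n 14 zmax 0.1668 zmed 0.1558 v -0.1363 [-0.1386 -0.1347]
  u 0.005 n 39 zmax 0.1747 zmed 0.1553 v -0.1354 [-0.1381 -0.1277]
  u 0.010 n 21 zmax 0.1798 zmed 0.1749 v -0.1335 [-0.1378 -0.1252]
  u 0.015 n 7 zmax 0.1777 zmed 0.1751 v -0.1317 [-0.1350 -0.1284]
```

The hook slots show in the cloud about 5 mm towards the robot from my first estimate. That puts the stand origin near (0.687, -0.068) with yaw about 0.109. The left hook looks roughly 8 mm higher than the right. Now I'll grasp.

Call:
send_rows:
  targets: "1 -0.5 1 -35 0; 1 0 0.5 -35 0; 1 0 0 -32 0; 1 0 0 -22 0; 1 0 0 -12 0"

```text
time_s: 2.6
ee_pos: [0.4639, -0.0657, 0.1551]
tcp_rot: [[-0.059, 0.998, -0.002], [0.998, 0.059, -0.0], [-0.0, -0.002, -1.0]]
contact_force: [1.1, -0.7, 0.8]
opening: 0.087
grasp_force: 0.0
```

Call:
send_rows:
  targets: "1 0 0 -1 0; 0 0 0 0 0; 0 0 0 0 0; 0 0 0 0 0; 0 0 0 0 0"

```text
time_s: 3.22
ee_pos: [0.4646, -0.0657, 0.1555]
tcp_rot: [[-0.06, 0.998, 0.0], [0.998, 0.06, 0.0], [0.0, 0.0, -1.0]]
contact_force: [0.1, -0.4, 0.7]
opening: 0.0551
grasp_force: 0.0
```

Call:
send_rows:
  targets: "0 0 0 0 0; 0 0 0 2 0; 0 0 0 5 0; 0 0 0 8 0; 0 0 0 5 0"

```text
time_s: 3.85
ee_pos: [0.4643, -0.0657, 0.1756]
tcp_rot: [[-0.059, 0.998, -0.0], [0.998, 0.059, 0.0], [0.0, -0.0, -1.0]]
contact_force: [0.4, 0.9, -5.8]
opening: 0.0158
grasp_force: 34.9
```

```bash
python3 -c "
from h import *
st()"
```

```text
time_s 3.85
ee_pos [0.4643, -0.0657, 0.1756]
tcp_rot [[-0.0595, 0.9982, -0.0002], [0.9982, 0.0595, 0.0001], [0.0001, -0.0002, -1.0]]
contact_force [0.3907, 0.853, -5.837]
moment [-0.0699, -0.1119, -0.0545]
opening 0.0158
grasp_force 34.9416
```

Call:
send_rows:
  targets: "0 0 0 15 0; 0 0 0 25 0; 0 0 0 30 0; 0 5 0 30 0; 0 12 0 30 0.005"

```text
time_s: 4.47
ee_pos: [0.4812, -0.0659, 0.307]
tcp_rot: [[-0.064, 0.998, 0.0], [0.998, 0.064, 0.001], [0.001, 0.0, -1.0]]
contact_force: [0.9, -0.0, -6.1]
opening: 0.0157
grasp_force: 34.9
```

Call:
send_rows:
  targets: "0 20 0 25 0.005; 0 25 0 15 0.01; 0 30 0 4 0.01; 0 30 0 0 0.01; 0 30 0 0 0.01"

```text
time_s: 5.1
ee_pos: [0.6173, -0.0654, 0.3498]
tcp_rot: [[-0.11, 0.994, -0.0], [0.994, 0.11, 0.0], [0.0, -0.0, -1.0]]
contact_force: [-0.3, 0.2, -5.4]
opening: 0.0156
grasp_force: 34.9
```

Call:
send_rows:
  targets: "0 25 -1 0 0; 0 20 -1 0 0; 0 15 0 0 0; 0 8 0 0 0; 0 2.5 0 0 0"

```text
time_s: 5.72
ee_pos: [0.687, -0.0676, 0.3493]
tcp_rot: [[-0.109, 0.994, -0.001], [0.994, 0.109, -0.0], [-0.0, -0.001, -1.0]]
contact_force: [-0.1, -0.6, -5.9]
opening: 0.0158
grasp_force: 34.9
```

Call:
send_rows:
  targets: "0 0 0 0 0; 0 0 0 0 0; 0 0 0 0 0; 0 0 0 0 0; 0 0 0 0 0"

```text
time_s: 6.35
ee_pos: [0.687, -0.0677, 0.3493]
tcp_rot: [[-0.109, 0.994, 0.0], [0.994, 0.109, 0.0], [0.0, 0.0, -1.0]]
contact_force: [0.3, -1.1, -5.2]
opening: 0.0156
grasp_force: 34.9
```

Run:
```python
from h import *
st()
th=.109; X=np.array([np.cos(th),np.sin(th)]);Y=np.array([-np.sin(th),np.cos(th)]); O=np.array([.6871,-.0681])
for n in ['top','scene']:
    s=snap(n,n+'1.png'); P=cloud(s); np.save(n+'1.npy',P); P=P[np.isfinite(P).all(-1)]
    u=(P[:,:2]-O)@X; v=(P[:,:2]-O)@Y; z=P[:,2]
    k=(abs(u)<.05)&(abs(v)<.2)&(z>.255)&(z<.31)&(abs(v)>.107)   # rod ends
    l=k&(v>0);r=k&(v<0)
    for m in (l,r):
        if m.sum()>3: print(n,m.sum(),'u %.4f v[%.4f %.4f] zmax %.4f zmed %.4f'%(np.median(u[m]),v[m].min(),v[m].max(),np.percentile(z[m],95),np.median(z[m])))
    k=(abs(u)<.06)&(abs(v)<.12)&(z>.17)&(z<.235); print(' trough z min',z[k].min() if k.sum() else None, 'v',np.percentile(v[k],[1,99]),'u',np.percentile(u[k],[1,99]))
```

```text
time_s 6.35
ee_pos [0.687, -0.0677, 0.3493]
tcp_rot [[-0.1093, 0.994, 0.0001], [0.994, 0.1093, 0.0001], [0.0, 0.0001, -1.0]]
contact_force [0.3313, -1.076, -5.2325]
moment [-0.0921, 0.023, 0.0181]
opening 0.0156
grasp_force 34.9404
top 138 u 0.0004 v[0.1078 0.1697] zmax 0.2761 zmed 0.2730
top 126 u -0.0004 v[-0.1678 -0.1071] zmax 0.2759 zmed 0.2727
 trough z min 0.17579291454532675 v [-0.10170336  0.10141755] u [-0.02918792  0.03094643]
scene 23 u 0.0038 v[0.1507 0.1689] zmax 0.2760 zmed 0.2726
scene 172 u 0.0042 v[-0.1724 -0.1071] zmax 0.2766 zmed 0.2735
 trough z min 0.17758244207552532 v [-0.1039104   0.10028469] u [-0.02870476  0.03273641]
```

View pics/scene1.png

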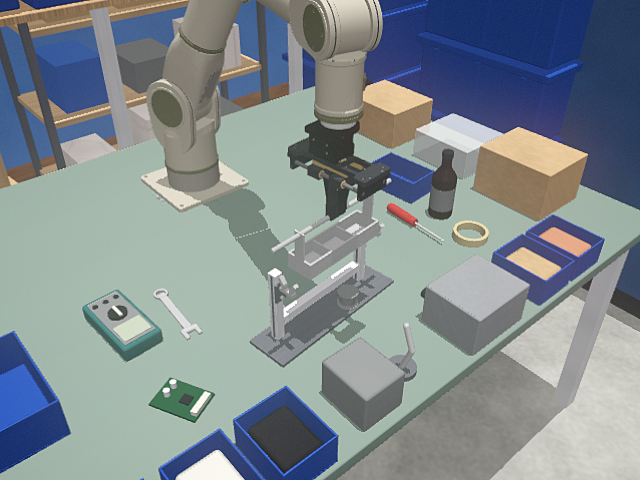

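View pics/top1.png

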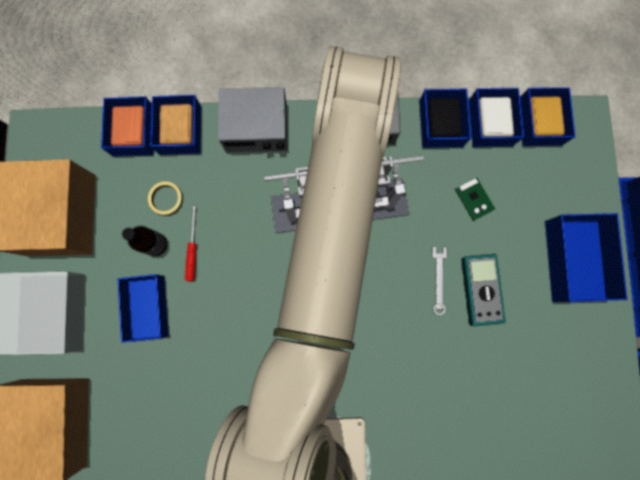

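The rack is held level above the stand. In the top view the rod ends at (265,178) and (422,158) are on both sides of the hooks, and in the scene view the trough lies between the posts at about (335,240). The rod is centred to within about 2 mm, and the hand holds the grip block high, with the TCP about 78 mm above the rod axis. I'll descend in stages.

Call:
send_rows:
  targets: "0 0 0 -10 0; 0 0 0 -20 0; 0 0 0 -25 0; 0 0 0 -20 0; 0 0 0 -9 0"

```text
time_s: 7.08
ee_pos: [0.6866, -0.0675, 0.2636]
tcp_rot: [[-0.109, 0.994, -0.002], [0.994, 0.109, 0.0], [0.0, -0.002, -1.0]]
contact_force: [0.4, -0.6, -4.5]
opening: 0.0157
grasp_force: 34.9
```

Call:
send_rows:
  targets: "0 0 0 -2 0; 0 0 0 0 0; 0 0 0 0 0; 0 0 0 0 0; 0 0 0 0 0"

```text
time_s: 7.7
ee_pos: [0.6871, -0.0677, 0.2635]
tcp_rot: [[-0.109, 0.994, 0.0], [0.994, 0.109, 0.0], [0.0, 0.0, -1.0]]
contact_force: [1.2, 0.3, -5.9]
opening: 0.0159
grasp_force: 34.9
```

Run:
```python
from h import *
for i in range(3): imaging.snapshot('top'); s=bot.state(); print(np.round(s['ee_pos'],4),np.round(s['contact_force'],2),np.round(s['moment'],3))
```

```text
[ 0.6871 -0.0677  0.2634] [ 0.3  -0.04 -4.88] [-0.061  0.078 -0.022]
[ 0.687  -0.0677  0.2634] [ 0.3   0.44 -4.83] [-0.058  0.007  0.048]
[ 0.687  -0.0677  0.2633] [-0.01 -0.2  -4.91] [-0.016 -0.012  0.013]
```

Call:
send_rows:
  targets: "0 0 0 -1.5 0; 0 0 0 -1.5 0; 0 0 0 -1.5 0; 0 0 0 -1.5 0; 0 0 0 0 0"

```text
time_s: 8.48
ee_pos: [0.687, -0.0677, 0.2571]
tcp_rot: [[-0.109, 0.994, -0.0], [0.994, 0.109, 0.0], [0.0, -0.0, -1.0]]
contact_force: [0.9, 0.5, -5.7]
opening: 0.0159
grasp_force: 34.9
```

```bash
cat > r.py <<'E'
from h import *
a=[]
for i in range(3): imaging.snapshot('top'); s=bot.state(); a.append(np.r_[s['ee_pos']*np.array([1,1,1]),s['contact_force'],s['moment']])
print(s['time_s'],np.mean(a,0).round(4).tolist(), s['opening'])
E
python3 r.py
```

```text
8.625 [0.687, -0.0677, 0.2573, 0.3184, -0.2711, -5.9546, -0.044, 0.0477, 0.0241] 0.015856121881221638
```

Call:
send_rows:
  targets: "0 0 0 -1 0; 0 0 0 -1 0; 0 0 0 -1 0; 0 0 0 0 0; 0 0 0 0 0"

```text
time_s: 9.25
ee_pos: [0.687, -0.0677, 0.2543]
tcp_rot: [[-0.109, 0.994, 0.0], [0.994, 0.109, 0.0], [0.0, 0.0, -1.0]]
contact_force: [-0.1, -0.3, -5.4]
opening: 0.0159
grasp_force: 34.9
```

```bash
python3 r.py
```

```text
9.4 [0.687, -0.0677, 0.2543, -0.3601, -0.0148, -5.3075, -0.051, 0.0545, -0.0088] 0.01582971145221277
```

Call:
send_rows:
  targets: "0 0 0 -1 0; 0 0 0 -1 0; 0 0 0 -1 0; 0 0 0 0 0; 0 0 0 0 0"

```text
time_s: 10.02
ee_pos: [0.687, -0.0677, 0.2513]
tcp_rot: [[-0.109, 0.994, 0.0], [0.994, 0.109, 0.0], [0.0, 0.0, -1.0]]
contact_force: [-1.7, 0.3, -4.1]
opening: 0.0159
grasp_force: 35.0
```

```bash
python3 r.py
```

```text
10.175 [0.687, -0.0677, 0.2513, -1.1678, 0.9041, -4.5408, 0.0544, 0.299, 0.1289] 0.015730924445486388
```

Call:
send_rows:
  targets: "0 0 0 -1 0; 0 0 0 -1 0; 0 0 0 0 0; 0 0 0 0 0; 0 0 0 0 0"

```text
time_s: 10.8
ee_pos: [0.6869, -0.0677, 0.2492]
tcp_rot: [[-0.109, 0.994, -0.0], [0.994, 0.109, -0.0], [0.0, -0.0, -1.0]]
contact_force: [-2.1, -0.1, -4.3]
opening: 0.0156
grasp_force: 35.0
```

```bash
python3 r.py
```

```text
10.95 [0.687, -0.0677, 0.2492, -1.5378, -0.1471, -4.4549, 0.0616, 0.5647, 0.2703] 0.015130430335581235
```

Left rod end has met the outer flank: Fx is about -1.5 N and Mz is positive. I'll shift 3 mm towards the robot.

Call:
send_rows:
  targets: "0 0 0 1 0; 0 -1.5 -0.2 0 0; 0 -1.5 -0.1 0 0; 0 0 0 0 0; 0 0 0 0 0"

```text
time_s: 11.58
ee_pos: [0.6841, -0.068, 0.2504]
tcp_rot: [[-0.109, 0.994, 0.0], [0.994, 0.109, 0.0], [0.0, 0.0, -1.0]]
contact_force: [0.0, 0.2, -5.5]
opening: 0.0157
grasp_force: 34.9
```

```bash
python3 r.py
```

```text
11.725 [0.6841, -0.068, 0.2503, -0.0625, -0.2013, -5.5635, -0.0767, 0.0127, -0.0095] 0.015726844546451034
```

Call:
send_rows:
  targets: "0 0 0 -1 0; 0 0 0 -1 0; 0 0 0 0 0; 0 0 0 0 0; 0 0 0 0 0"

```text
time_s: 12.35
ee_pos: [0.684, -0.068, 0.2483]
tcp_rot: [[-0.109, 0.994, 0.0], [0.994, 0.109, 0.0], [0.0, 0.0, -1.0]]
contact_force: [-0.2, -0.5, -5.5]
opening: 0.0155
grasp_force: 34.9
```

```bash
python3 r.py
```

```text
12.5 [0.684, -0.068, 0.2483, 0.4163, -0.0857, -5.4736, -0.0585, 0.0319, 0.0115] 0.015650902224910283
```

Free again; continue down.

Call:
send_rows:
  targets: "0 0 0 -1 0; 0 0 0 -1 0; 0 0 0 0 0; 0 0 0 0 0; 0 0 0 0 0"

```text
time_s: 13.12
ee_pos: [0.6841, -0.068, 0.2463]
tcp_rot: [[-0.109, 0.994, 0.0], [0.994, 0.109, 0.0], [-0.0, 0.0, -1.0]]
contact_force: [0.3, 0.9, -5.1]
opening: 0.0156
grasp_force: 34.9
```

```bash
python3 r.py
```

```text
13.275 [0.684, -0.068, 0.2463, 0.5128, -0.2236, -5.235, -0.0633, 0.0768, 0.0136] 0.015446886459527293
```

Call:
send_rows:
  targets: "0 0 0 -0.7 0; 0 0 0 -0.8 0; 0 0 0 0 0; 0 0 0 0 0; 0 0 0 0 0"

```text
time_s: 13.9
ee_pos: [0.684, -0.068, 0.2448]
tcp_rot: [[-0.109, 0.994, 0.0], [0.994, 0.109, 0.0], [-0.0, 0.0, -1.0]]
contact_force: [0.8, -0.8, -4.0]
opening: 0.0152
grasp_force: 34.9
```

```bash
python3 r.py
```

```text
14.05 [0.684, -0.068, 0.2448, 0.2318, -0.1653, -5.1042, -0.0573, 0.032, -0.0062] 0.015748884712204328
```

Call:
send_rows:
  targets: "0 0 0 -0.5 0; 0 0 0 -0.5 0; 0 0 0 0 0; 0 0 0 0 0; 0 0 0 0 0"

```text
time_s: 14.68
ee_pos: [0.6841, -0.0681, 0.2439]
tcp_rot: [[-0.109, 0.994, 0.0], [0.994, 0.109, -0.0], [-0.0, 0.0, -1.0]]
contact_force: [0.5, -1.3, -1.7]
opening: 0.0156
grasp_force: 35.0
```

```bash
python3 r.py
```

```text
14.825 [0.6841, -0.0681, 0.2439, -0.4092, -1.2202, -2.5072, 0.006, 0.0853, 0.0241] 0.01592281884133068
```

Call:
send_rows:
  targets: "0 0 0 -0.5 0; 0 0 0 -0.5 0; 0 0 0 0 0; 0 0 0 0 0; 0 0 0 0 0"

```text
time_s: 15.45
ee_pos: [0.684, -0.068, 0.2428]
tcp_rot: [[-0.109, 0.994, 0.0], [0.994, 0.109, 0.0], [0.0, 0.0, -1.0]]
contact_force: [-1.0, -1.7, -2.3]
opening: 0.0159
grasp_force: 35.0
```

```bash
python3 r.py
```

```text
15.6 [0.684, -0.068, 0.2428, -0.3386, -2.3853, -2.1108, -0.1954, 0.0693, 0.0024] 0.016030660835486533
```

The left rod end is seated: about half the weight is carried there with no side force. I'll keep lowering so the rack pivots until the right end lands.

Call:
send_rows:
  targets: "0 0 -0.4 0 0; 0 0 -0.1 -0.5 0; 0 0 -0.1 -0.5 0; 0 0 0 0 0; 0 0 0 0 0"

```text
time_s: 16.23
ee_pos: [0.684, -0.0684, 0.2417]
tcp_rot: [[-0.109, 0.994, -0.0], [0.994, 0.109, 0.0], [0.0, -0.0, -1.0]]
contact_force: [-0.8, -0.0, -1.9]
opening: 0.0159
grasp_force: 35.0
```

```bash
python3 r.py
```

```text
16.375 [0.684, -0.0683, 0.2417, -0.3127, -0.0401, -2.8497, 0.365, 0.1295, 0.0085] 0.015721824952459454
```

Call:
send_rows:
  targets: "0 0 -0.1 -0.5 0; 0 0 0 0 0; 0 0 0 0 0; 0 0 0 0 0; 0 0 0 0 0"

```text
time_s: 17.0
ee_pos: [0.684, -0.0685, 0.2412]
tcp_rot: [[-0.109, 0.994, -0.0], [0.994, 0.109, 0.0], [0.0, 0.0, -1.0]]
contact_force: [-0.9, 1.3, -2.0]
opening: 0.0156
grasp_force: 35.0
```

```bash
python3 r.py
```

```text
17.15 [0.684, -0.0685, 0.2412, -0.3947, 1.1422, -2.9323, 0.7138, 0.1499, 0.0131] 0.015647421582549944
```

Call:
send_rows:
  targets: "0 0 0.3 -0.5 0; 0 0 0 -0.5 0; 0 0 0 0 0; 0 0 0 0 0; 0 0 0 0 0"

```text
time_s: 17.77
ee_pos: [0.6841, -0.0686, 0.2409]
tcp_rot: [[-0.109, 0.994, 0.001], [0.994, 0.109, 0.0], [-0.0, 0.001, -1.0]]
contact_force: [-3.4, 2.0, 4.9]
opening: 0.016
grasp_force: 35.0
```

```bash
python3 r.py
```

```text
17.925 [0.6841, -0.0685, 0.2409, -3.2373, 0.9522, 5.7899, 0.627, 0.9406, 0.0528] 0.01594094208938
```

Call:
send_rows:
  targets: "0 0 -0.1 -0.5 0; 0 0 0 0 0; 0 0 0 0 0; 0 0 0 0 0; 0 0 0 0 0"

```text
time_s: 18.55
ee_pos: [0.6841, -0.0686, 0.2409]
tcp_rot: [[-0.109, 0.994, 0.001], [0.994, 0.109, 0.0], [0.0, 0.001, -1.0]]
contact_force: [-4.2, 1.9, 8.2]
opening: 0.0158
grasp_force: 35.0
```

```bash
python3 r.py
```

```text
18.7 [0.6841, -0.0686, 0.2409, -4.8552, 2.5155, 8.2589, 0.749, 1.3087, 0.0457] 0.015582561827848035
```

Both ends now carry load, but I'm pressing about 13 N in total. I'll back off right away.

Call:
send_rows:
  targets: "0 0 0 0.6 0; 0 0 0 0.5 0; 0 0 0 0 0; 0 0 0 0 0; 0 0 0 0 0"

```text
time_s: 19.32
ee_pos: [0.6841, -0.0685, 0.241]
tcp_rot: [[-0.109, 0.994, 0.0], [0.994, 0.109, -0.0], [-0.0, 0.0, -1.0]]
contact_force: [-2.9, 1.5, 3.0]
opening: 0.0153
grasp_force: 35.0
```

```bash
python3 r.py
python3 - <<'E'
from h import *
th=.109; X=np.array([np.cos(th),np.sin(th)]);Y=np.array([-np.sin(th),np.cos(th)]); O=np.array([.6871,-.0681])
s=snap('scene','scene2.png')
i=cv2.imread('pics/scene2.png')
a=cv2.resize(i[255:305,260:310],(400,400),interpolation=2); b=cv2.resize(i[205:255,345:395],(400,400),interpolation=2)
cv2.imwrite('pics/c3.png',np.hstack([a,b]))
for n in ['top','scene']:
    P=cloud(s if n=='scene' else snap('top')); P=P[np.isfinite(P).all(-1)]
    u=(P[:,:2]-O)@X; v=(P[:,:2]-O)@Y; z=P[:,2]
    for lo,hi in [(.138,.165),(.104,.122),(-.122,-.104),(-.165,-.138)]:
        m=(abs(u)<.025)&(v>lo)&(v<hi)&(z>.15)&(z<.19)
        if m.sum()>3: print(n,lo,m.sum(),'u %.4f vmax %.4f zmax %.4f zmed %.4f'%(np.median(u[m]),abs(v[m]).max(),np.percentile(z[m],90),np.median(z[m])))
E
```

```text
19.475 [0.6841, -0.0685, 0.241, -2.0072, 0.8193, 4.3049, 0.6032, 0.6251, 0.0238] 0.015792311849434096
top 0.138 49 u -0.0025 vmax 0.1640 zmax 0.1725 zmed 0.1692
top 0.104 37 u -0.0032 vmax 0.1218 zmax 0.1715 zmed 0.1681
top -0.122 34 u -0.0022 vmax 0.1215 zmax 0.1634 zmed 0.1615
top -0.165 45 u -0.0014 vmax 0.1632 zmax 0.1626 zmed 0.1603
scene 0.138 5 u 0.0026 vmax 0.1644 zmax 0.1720 zmed 0.1682
scene -0.122 34 u 0.0003 vmax 0.1205 zmax 0.1650 zmed 0.1621
scene -0.165 79 u 0.0005 vmax 0.1647 zmax 0.1631 zmed 0.1600
```

View pics/c3.png

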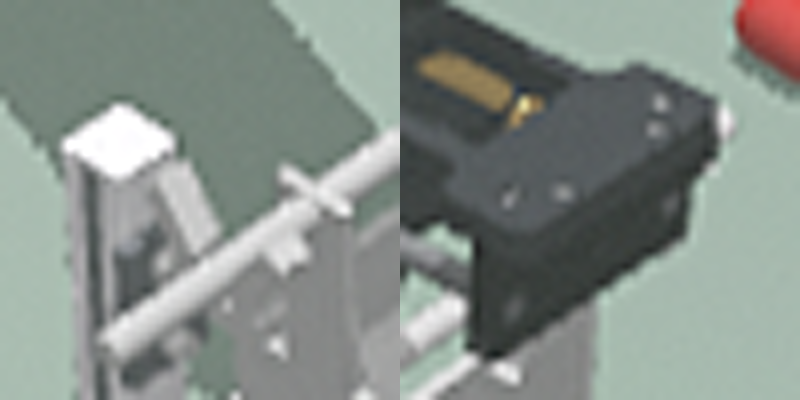

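The crop shows the right-hand rod end resting low in its hook at about (300,230). The gripper hides the left hook. The cloud has the rod 8 to 9 mm lower at the right end, which matches the difference in hook floors, so both ends are home. I'll ease off the remaining pressure.

Call:
send_rows:
  targets: "0 -0.3 0 0.3 0; 0 0 0 0.2 0; 0 0 0 0 0; 0 0 0 0 0; 0 0 0 0 0"

```text
time_s: 20.2
ee_pos: [0.6836, -0.0685, 0.2411]
tcp_rot: [[-0.109, 0.994, -0.0], [0.994, 0.109, -0.0], [0.0, -0.0, -1.0]]
contact_force: [1.6, -0.2, -1.8]
opening: 0.0154
grasp_force: 35.0
```

```bash
python3 r.py
```

```text
20.35 [0.6836, -0.0685, 0.2411, 1.6083, -0.3499, -2.4743, 0.3411, -0.1181, -0.1021] 0.015642861307677863
```

Call:
send_rows:
  targets: "0 0.2 0 -0.2 0; 0 0 0 0 0; 0 0 0 0 0; 0 0 0 0 0; 0 0 0 0 0"

```text
time_s: 20.98
ee_pos: [0.6839, -0.0685, 0.2411]
tcp_rot: [[-0.109, 0.994, -0.0], [0.994, 0.109, -0.0], [-0.0, -0.0, -1.0]]
contact_force: [-0.8, -0.6, -1.8]
opening: 0.0158
grasp_force: 35.0
```

```bash
python3 r.py
```

```text
21.125 [0.6839, -0.0685, 0.2411, -0.3364, 0.1257, -2.2571, 0.2657, 0.0978, 0.0042] 0.015785514728288205
```

Call:
send_rows:
  targets: "0 0 0 -0.2 0; 0 0 0 0 0; 0 0 0 0 0; 0 0 0 0 0; 0 0 0 0 0"

```text
time_s: 21.75
ee_pos: [0.6839, -0.0685, 0.2411]
tcp_rot: [[-0.109, 0.994, 0.0], [0.994, 0.109, 0.0], [0.0, 0.0, -1.0]]
contact_force: [-1.2, -0.1, -0.1]
opening: 0.016
grasp_force: 35.0
```

```bash
python3 r.py
```

```text
21.9 [0.6839, -0.0685, 0.241, -0.7572, 0.0774, -0.2571, 0.3276, 0.3392, -0.0142] 0.01565614194074445
```

Call:
send_rows:
  targets: "0 0 0 -0.1 0; 0 0 0 0 0; 0 0 0 0 0; 0 0 0 0 0; 0 0 0 0 0"

```text
time_s: 22.52
ee_pos: [0.6839, -0.0685, 0.241]
tcp_rot: [[-0.109, 0.994, 0.0], [0.994, 0.109, 0.0], [0.0, 0.0, -1.0]]
contact_force: [-2.5, 0.8, 2.5]
opening: 0.0161
grasp_force: 35.0
```

```bash
python3 r.py
```

```text
22.675 [0.6839, -0.0685, 0.241, -1.9047, 0.1786, 2.6263, 0.326, 0.5865, -0.0121] 0.01586038256993952
```

Both hooks carry load, about 5 N left and 3 N right, with the rod home. I'll ease back 0.1 mm, relax the grip, then let go.

Call:
send_rows:
  targets: "0 -0.1 0 0.1 0; 0 0 0 0 0; 0 0 0 0 0; 0 0 0 0 0; 0 0 0 0 0"
  grip_force: 8

```text
time_s: 23.3
ee_pos: [0.6839, -0.0685, 0.241]
tcp_rot: [[-0.109, 0.994, 0.0], [0.994, 0.109, -0.0], [-0.0, 0.0, -1.0]]
contact_force: [-0.5, -0.3, 1.3]
opening: 0.0161
grasp_force: 8.0
```

Call:
send_rows:
  targets: "0.25 0 0 0 0; 0.35 0 0 0 0; 0.45 0 0 0 0; 0.55 0 0 0 0; 0.6 0 0 0 0"

```text
time_s: 23.92
ee_pos: [0.6838, -0.0685, 0.2409]
tcp_rot: [[-0.109, 0.994, 0.0], [0.994, 0.109, -0.0], [-0.0, 0.0, -1.0]]
contact_force: [0.9, 1.2, 0.3]
opening: 0.0487
grasp_force: 0.0
```

```bash
python3 r.py
```

```text
24.075 [0.6838, -0.0685, 0.241, 0.2835, 0.0417, -0.0149, -0.0787, 0.0342, 0.0001] 0.05184854991948901
```

Released cleanly; straight up.

Call:
send_rows:
  targets: "0.6 0 0 4 0; 0.6 0 0 8 0; 0.6 0 0 15 0; 0.6 0 0 25 0; 0.6 0 0 30 0"

```text
time_s: 24.7
ee_pos: [0.6837, -0.0685, 0.3246]
tcp_rot: [[-0.109, 0.994, 0.0], [0.994, 0.109, -0.0], [-0.0, 0.0, -1.0]]
contact_force: [1.3, 0.1, -0.2]
opening: 0.0525
grasp_force: 0.0
```

Call:
send_rows:
  targets: "0.6 0 0 30 0; 0.6 -20 0 20 0; 0.6 -40 0 0 0; 0.6 -50 0 0 0; 0.6 -50 0 0 0"

```text
time_s: 25.32
ee_pos: [0.5224, -0.0689, 0.3739]
tcp_rot: [[-0.109, 0.994, 0.001], [0.994, 0.109, 0.0], [-0.0, 0.001, -1.0]]
contact_force: [-0.4, -0.0, 0.9]
opening: 0.0523
grasp_force: 0.0
```

Call:
send_rows:
  targets: "0.6 -40 0 0 0; 0.6 -20 0 0 0; 0.6 0 0 0 0; 0.6 0 0 0 0; 0.6 0 0 0 0"

```text
time_s: 25.95
ee_pos: [0.4645, -0.0685, 0.373]
tcp_rot: [[-0.109, 0.994, -0.0], [0.994, 0.109, -0.001], [-0.001, -0.0, -1.0]]
contact_force: [0.5, 0.3, -0.2]
opening: 0.0523
grasp_force: 0.0
```

Run:
```python
from h import *
th=.109; X=np.array([np.cos(th),np.sin(th)]);Y=np.array([-np.sin(th),np.cos(th)]); O=np.array([.6871,-.0681])
s=snap('scene','scene3.png')
i=cv2.imread('pics/scene3.png'); cv2.imwrite('pics/c4.png',cv2.resize(i[190:340,220:420],(800,600),interpolation=2))
for k in range(2):
  for n in ['top','scene']:
    P=cloud(snap(n)); P=P[np.isfinite(P).all(-1)]
    u=(P[:,:2]-O)@X; v=(P[:,:2]-O)@Y; z=P[:,2]
    for lo,hi in [(.138,.185),(-.185,-.138)]:
        m=(abs(u)<.025)&(v>lo)&(v<hi)&(z>.15)&(z<.19)
        if m.sum()>3: print(n,lo,m.sum(),'u %.4f vmax %.4f zmax %.4f zmed %.4f'%(np.median(u[m]),abs(v[m]).max(),np.percentile(z[m],90),np.median(z[m])))
    m=(abs(v)<.09)&(abs(u)<.05)&(z>.09)&(z<.12); print(' trough u',np.percentile(u[m],[1,50,99]).round(4))
```

```text
top 0.138 58 u -0.0025 vmax 0.1697 zmax 0.1721 zmed 0.1694
top -0.185 54 u -0.0021 vmax 0.1689 zmax 0.1631 zmed 0.1606
 trough u [-0.0319 -0.023   0.029 ]
scene 0.138 40 u 0.0003 vmax 0.1725 zmax 0.1725 zmed 0.1707
scene -0.185 98 u 0.0009 vmax 0.1730 zmax 0.1628 zmed 0.1600
 trough u [-0.0322  0.0083  0.0304]
top 0.138 60 u -0.0024 vmax 0.1696 zmax 0.1720 zmed 0.1690
top -0.185 54 u -0.0020 vmax 0.1688 zmax 0.1630 zmed 0.1604
 trough u [-0.0319 -0.0228  0.029 ]
scene 0.138 41 u 0.0005 vmax 0.1676 zmax 0.1723 zmed 0.1703
scene -0.185 101 u 0.0003 vmax 0.1725 zmax 0.1630 zmed 0.1600
 trough u [-0.0321  0.0088  0.0307]
```

View pics/c4.png

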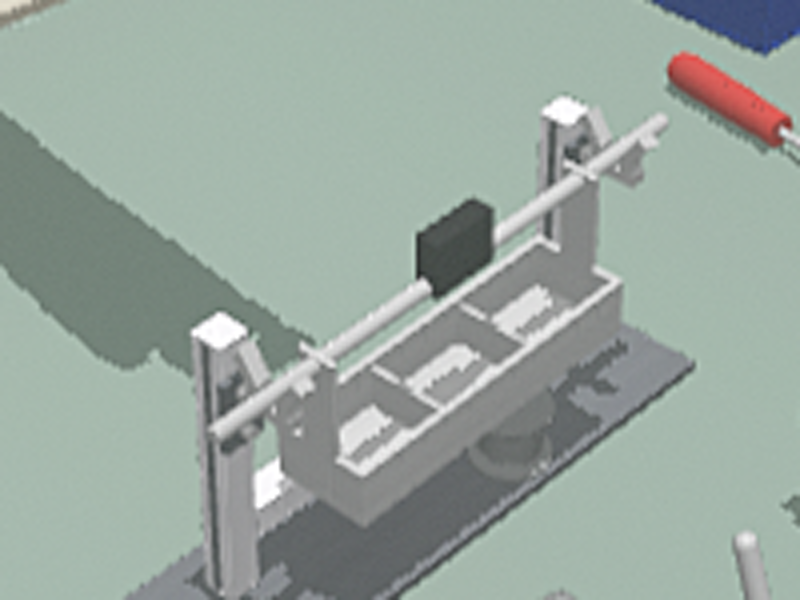

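The rack hangs in both hooks, at about (290,385) and (620,150) in the crop. It is still, with the same readings in both snapshots, centred to about 1 mm, and the spool is untouched beneath it. Handing in.

```bash
python3 -c "
from cell import bot
print(bot.finish_job())"
```

```text
the job is handed in; nothing more can be done
None
```

The rack hangs still by its rod in both hooks, centred to about 1 mm, and I let go only after both hooks carried load. While feeling for the right hook I briefly pressed about 13–14 N in total (roughly 7 N per hook, under the 10 N limit); the job is handed in.

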